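# Nest the pots on the bat and empty the mould

### The arm

A 6-joint arm with a two-finger parallel gripper is mounted at the origin on the work surface. World frame = base frame: x ahead of the robot, y to its left, z up, the work surface at z = 0. Lengths are in m, angles in rad, forces in N, time in s.
With the tool pointing down it reaches from about 0.35 to 0.975 m from the base axis. Payload 4.9 kg.
Tool frame: the origin (TCP) lies at the very end of the fingers, on their centre line; the grasp point (between the pads) lies 19 mm behind it; z points along the fingers, x is the direction in which the jaws open and shut, and the axes are right-handed (so a half turn about z gives the same grasp; the last joint's range is limited). The gripper opens to 85 mm and grips with 20 to 120 N. Pads are 22 mm wide; open, the fingers measure 114 mm over their backs; the gripper's body (76 mm by 85 mm) begins 54 mm behind the grasp point. The pads swing forward as they close: fully open they stand 13 mm farther back than shut.
Start: joints at [0.985, 0.053, 1.613, -0, 1.476, -0.119], TCP at [0.281, 0.558, 0.231] pointing down, gripper open.
Joint ranges: [-3.01, 3.01], [-1.01, 2.22], [0.06, 2.58], [-1.02, 4.17], [0.09, 2.62], [-3.14, 3.14]. Speed limits (rad/s): [2.57, 2.57, 3.14, 3.14, 3.14, 3.14].

### API

Orientations are given as a unit quaternion [w, x, y, z].
In Python, from plant import * gives the robot as it stands.
- The arm moves only by the shell command python3 -m inch 'ROWS'. ROWS is text: rows parted by semicolons, each of 7 numbers parted by spaces: the shift along the tool's x, y, z in m, then the turn, a rotation vector about the tool's x, y, z in rad, then the closure, from 0 (fully open) to 1 (shut). A call has 1 to 10 rows; each row shifts and turns the commanded pose from where the row before left it, along the tool's axes as they then stand; what a row does not reach is not made up. A row lasts 1/12 s, in which the tool goes at most 41.7 mm and 7.16 degrees, less where a joint would pass 70% of its speed; a pose out of reach is approached as far as the arm can. A call with a gripper value outside its range is refused whole. The fingers move at their own pace and stop on an object; the grip force is fixed at half the most. Time passes only in rows, so rows that do not move let the fingers close. It gives the time, the measured TCP pose, the force and the opening at its end, in the units of the state.
- state(): the state, without advancing time (a new reading comes with each control period).
- grab_frame(name): name is "side" or "top"; returns the picture (384x512x3 uint8, blue, green, red); there is no depth.
- camera_info(name): a dict with "vertical_fov" (degrees; the focal length in pixels is half the picture's height over the tangent of half this angle, whatever the lens; pixels are square), "cx", "cy" (the principal point, pixels), "origin" and "rotation" of the camera in the world. Camera axes: x right, y down, z forward; pixel columns grow to the right and rows downward; lengths in m; the calibration is good to about 2 mm. A picture is of the moment at which its call begins. camera_info takes no time and is no camera call.
- job_done(): hands the job in, once; it reports no verdict.
The state is a dict: "time": time; "joint_pos": joint angles; "joint_vel": joint speeds; "joint_efforts": joint torques, N m; "tool_pos": TCP position; "tool_rot": TCP orientation; "contact_force": force on the tool from outside, world axes, zero at the start; "ft_torque": the same for the moment, N m; "gripper_width": opening from 0.0 (shut) to 1.0 (fully open).
Only numpy, scipy, OpenCV 4.12 (cv2) and the standard library are available. Lean on these libraries where they do the work, as an engineer would, in place of code of your own. Each camera call takes 0.05 s, during which the arm holds its last target.

### The job

Clear the casting corner: gently stand one of the two free-standing collared terracotta pots in the middle of the round wooden bat and nest the other one into it. Then lift the freshly cast pot out of the plaster mould and nest it on top, so that all three make one upright, fully seated stack on the bat. Set every pot down before letting go, do not tip one over, do not knock the pots against each other or on the bat, and leave the bowl, the brush cup and the book alone.

Things in the scene. Friction and masses are not known exactly. Their poses are not given: they have to be found in the camera images.
- pot_a: A free-standing terracotta pot, 100 mm tall, hollow, open on top, about 0.32 kg. Its top 30 mm is a straight collar, 120 mm outer and 104 mm inner diameter (wall 8 mm). Below it the body tapers from 97 mm outer diameter to 58 mm at the foot (wall 4.5 mm, floor 6 mm). Origin: centre of the foot's underside, z up to the mouth; yaw does not matter.
- pot_b: A second free-standing pot, identical to pot_a in shape and size. Nested in another pot, its collar rests on the other's rim, so it stands 30 mm higher.
- pot_cast: The cast pot, identical to pot_a in shape and size; at the start it hangs in the mould's cavity, its collar resting on the mould's top face, so that its rim is 110 mm above the table.
- mould: Fixed square white plaster mould, 150 x 150 mm and 80 mm high, with a round open cavity of 106 mm diameter and 73 mm depth in its top. Origin at the centre of its underside, on the table; sides along its x and y.
- bat: Fixed round wooden bat (disc), 170 mm in diameter, 18 mm thick, lying on the table. Origin at the centre of its underside; its top is 18 mm higher.
- bowl: Bystander: low terracotta bowl without a collar, 110 mm across the rim, 45 mm high. Origin at the centre of its foot.
- brush_cup: Bystander: black cup of brushes, 80 mm across, cup 100 mm high, brush tips up to 180 mm high. Origin at the centre of its underside.
- book: Bystander: blue book lying flat, 120 x 170 x 26 mm. Origin at the centre of its underside.

How it is judged:
By the outcome, as a careful person would: the job done as asked, in the order asked, and still so for the second after the job is handed in, with the robot touching nothing.
It also fails if it takes over 70 s, if anything falls off the work surface, if the arm or the gripper's body presses on something with over 40 N, if the wrist force passes 120 N, or if a joint passes its speed limit or range.

## Working session

There is one attempt and no reset: what is moved stays moved. The work goes in short steps, Python scripts to look and compute and a shell command to move; the robot and the scene stay as the last step left them, time stands still between calls to the robot, and variables do not carry over. Pictures are saved under pics/ and viewed, and the job is handed in when it is done.

```bash
ls; mkdir -p pics; python3 - <<'E'
from plant import *
import cv2
print(state())
for n in("side","top"):
    print(n,camera_info(n)); cv2.imwrite(f"pics/{n}0.png",grab_frame(n))
E
```

```text
pics
{'time': 0.0, 'joint_pos': array([ 9.84992791e-01,  5.33595482e-02,  1.61430262e+00, -1.73426998e-05,
        1.47597718e+00, -1.18973597e-01]), 'joint_vel': array([-0.00073604, -0.0004515 , -0.00075739, -0.00015371,  0.00021366,
       -0.00069997]), 'joint_efforts': array([-5.21655329e-04, -3.93689811e+01, -3.70174813e+01, -2.68041777e-04,
        7.07592670e-03, -1.55349585e-05]), 'tool_pos': array([0.2809295 , 0.55760894, 0.23005619]), 'tool_rot': array([ 4.37236062e-04,  8.51485375e-01,  5.24377353e-01, -9.25277641e-04]), 'contact_force': array([-0.24639486,  0.78888051,  0.40560709]), 'ft_torque': array([-0.00812882, -0.02284454,  0.00839534]), 'gripper_width': 1.0038034014440973}
side {'vertical_fov': 45.187093236673235, 'cx': 257.4516904787735, 'cy': 191.50158724647267, 'origin': array([ 0.10689656, -0.83854195,  1.11314911]), 'rotation': array([-0.34511622,  0.89800986, -0.25562018,  0.09555843])}
top {'vertical_fov': 52.880253370874954, 'cx': 255.67588640500642, 'cy': 191.21383612475827, 'origin': array([ 0.54682478, -0.01143313,  1.06859423]), 'rotation': array([-0.03797399,  0.70716555, -0.70586208,  0.0152833 ])}
```

View pics/side0.png

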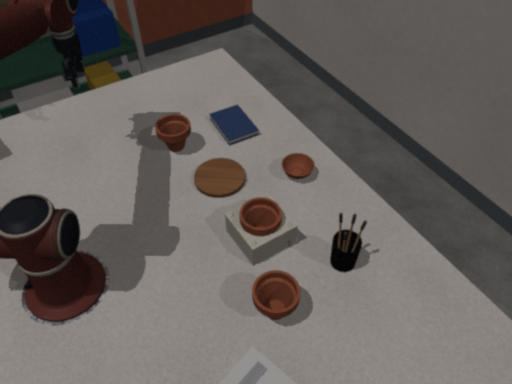

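View pics/top0.png

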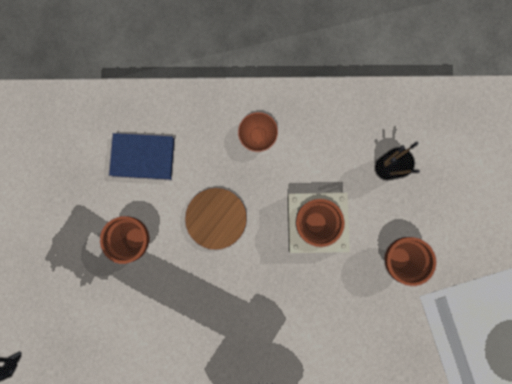

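The top view shows the pots at about (125,240) and (410,261), the cast pot in the mould at (320,222) and the bat at (216,218). The bowl is at (258,131), with the book and cup off to the sides.

```bash
cat > h.py <<'E'
from plant import *
import cv2, numpy as np
from scipy.spatial.transform import Rotation as R
from scipy.optimize import least_squares
def cam(n):
    c=camera_info(n); q=np.array(c["rotation"]); f=192/np.tan(np.radians(c["vertical_fov"])/2)
    return f,c["cx"],c["cy"],np.array(c["origin"]),R.from_quat(q[[1,2,3,0]]).as_matrix()
def cast(n,uv,z):
    f,cx,cy,o,M=cam(n); uv=np.atleast_2d(uv).astype(float)
    d=np.c_[(uv[:,0]-cx)/f,(uv[:,1]-cy)/f,np.ones(len(uv))]@M.T
    return o+d*((z-o[2])/d[:,2])[:,None]
def proj(n,P):
    f,cx,cy,o,M=cam(n); p=(np.atleast_2d(P)-o)@M
    return np.c_[cx+f*p[:,0]/p[:,2],cy+f*p[:,1]/p[:,2]]
def blobs(img,kind="terra"):
    h=cv2.cvtColor(img,cv2.COLOR_BGR2HSV)
    m=((h[...,0]<14)|(h[...,0]>172))&(h[...,1]>105)&(h[...,2]>40)
    m=m.astype(np.uint8)*255
    m=cv2.morphologyEx(m,cv2.MORPH_OPEN,np.ones((3,3)))
    cs,_=cv2.findContours(m,cv2.RETR_EXTERNAL,cv2.CHAIN_APPROX_NONE)
    return [c[:,0,:]+0.0 for c in cs if cv2.contourArea(c)>300]
def fitc(P,r=None):
    x0=[*P[:,:2].mean(0)]+([] if r else [.05])
    g=lambda x:np.hypot(P[:,0]-x[0],P[:,1]-x[1])-(r or x[2])
    s=least_squares(g,x0,loss="soft_l1",f_scale=.001); return s.x,np.sqrt(np.mean(s.fun**2))
def rim(n,c,z,r=.06):
    # use far side points (away from camera ground point): pure rim silhouette
    P=cast(n,c,z)[:,:2]; o=cam(n)[3][:2]; m=P.mean(0); d=(m-o)/np.linalg.norm(m-o)
    s=(P-m)@d>0.0
    return fitc(P[s],r)
E
python3 - <<'E'
from h import *
for n in("side","top"):
    img=cv2.imread(f"pics/{n}0.png")
    for c in blobs(img):
        print(n,c.mean(0).round(),len(c),[ (z,np.round(rim(n,c,z)[0],4),round(rim(n,c,z)[1],4),np.round(rim(n,c,z,None)[0],4)) for z in(.1,.11,.018)])
E
```

```text
side [ 58. 304.] 181 [(0.1, array([-0.1146, -0.084 ]), np.float64(0.017), array([-0.0661, -0.0783,  0.0309])), (0.11, array([-0.1131, -0.0915]), np.float64(0.0169), array([-0.0644, -0.0858,  0.0306])), (0.018, array([-0.1271, -0.0223]), np.float64(0.0183), array([-0.0801, -0.0168,  0.0334]))]
side [276. 294.] 134 [(0.1, array([ 0.4444, -0.3682]), np.float64(0.0015), array([ 0.4465, -0.3656,  0.0573])), (0.11, array([ 0.4407, -0.3735]), np.float64(0.0017), array([ 0.4431, -0.3703,  0.0568])), (0.018, array([ 0.4752, -0.3253]), np.float64(0.0013), array([ 0.4739, -0.3273,  0.062 ]))]
side [260. 216.] 113 [(0.1, array([ 0.5426, -0.1375]), np.float64(0.0014), array([ 0.5442, -0.1354,  0.0578])), (0.11, array([ 0.5378, -0.145 ]), np.float64(0.0016), array([ 0.5399, -0.1423,  0.0572])), (0.018, array([ 0.5809, -0.0758]), np.float64(0.0016), array([ 0.5796, -0.0785,  0.0625]))]
side [219. 177.] 125 [(0.1, array([0.523, 0.071]), np.float64(0.008), array([0.5164, 0.0559, 0.0747])), (0.11, array([0.5186, 0.0614]), np.float64(0.0075), array([0.5123, 0.047 , 0.074 ])), (0.018, array([0.5587, 0.1
[... 2202 characters left out ...]
at64(0.0014), array([ 0.5432, -0.1387,  0.0571])), (0.018, array([ 0.5426, -0.1541]), np.float64(0.0014), array([ 0.5429, -0.1509,  0.0626]))]
top [210. 215.] 306 [(0.1, array([0.55  , 0.1282]), np.float64(0.0104), array([0.5463, 0.1117, 0.0731])), (0.11, array([0.5498, 0.126 ]), np.float64(0.0102), array([0.5463, 0.1105, 0.0724])), (0.018, array([0.5515, 0.1458]), np.float64(0.0118), array([0.5462, 0.1222, 0.0793]))]
top [258. 131.] 106 [(0.1, array([0.7591, 0.0128]), np.float64(0.0045), array([0.7731, 0.015 , 0.048 ])), (0.11, array([0.7562, 0.0124]), np.float64(0.0046), array([0.7708, 0.0147, 0.0475])), (0.018, array([0.7829, 0.0158]), np.float64(0.0033), array([0.7923, 0.0172, 0.0521]))]
```

```bash
python3 - <<'E'
from h import *
img=cv2.imread("pics/top0.png"); g=cv2.GaussianBlur(cv2.cvtColor(img,cv2.COLOR_BGR2GRAY),(3,3),0).astype(int)
u=[5,40,80,470,505]; 
for x in (5,50,95,150,258,350,440,470,507): print(x, np.diff(g[60:100,x]).argmax()+60, end='; ')
print()
for n,(x0,y0) in(("top",(216,218)),("side",(220,177))):
    img=cv2.imread(f"pics/{n}0.png"); h=cv2.cvtColor(img,cv2.COLOR_BGR2HSV)
    print(h[y0,x0],h[y0+5,x0-10], h[y0,x0-45])
    m=((h[...,1]>90)&(h[...,0]<25)).astype(np.uint8)
    k,l=cv2.connectedComponents(m); b=(l==l[y0,x0]).astype(np.uint8)
    c=max(cv2.findContours(b,0,cv2.CHAIN_APPROX_NONE)[0],key=cv2.contourArea)[:,0,:]
    print(n,len(c),rim(n,c,.018,None),fitc(cast(n,c,.018)))
    # mould
    m=(h[...,1]<45)&(h[...,2]>150)
E
```

```text
5 79; 50 78; 95 78; 150 77; 258 76; 350 76; 440 75; 470 75; 507 74; 
[ 13 138 124] [ 13 136 118] [ 16  20 170]
top 169 (array([0.55274765, 0.13158675, 0.08174712]), np.float64(0.00070963871742543)) (array([0.553032  , 0.13196177, 0.08147581]), np.float64(0.0007776655834628171))
[ 13 141  92] [ 13 139  97] [ 12  19 136]
side 127 (array([0.54945674, 0.12852357, 0.08147219]), np.float64(0.0014240487950195908)) (array([0.54757968, 0.12474022, 0.08425208]), np.float64(0.0019256879112544902))
```

```bash
python3 - <<'E'
import cv2
i=cv2.imread("pics/top0.png"); cv2.imwrite("pics/z1.png",cv2.resize(i[150:350,60:460],None,fx=2,fy=2,interpolation=cv2.INTER_CUBIC))
E
```

```text
(no output)
```

View pics/z1.png

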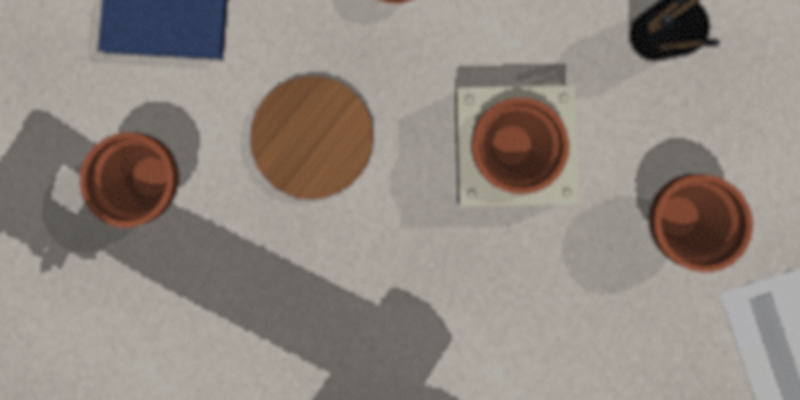

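```bash
python3 -m inch '0 0 0 0 0 -0.117 0.5;0 0 0 0 0 -0.117 0.5;0 0 0 0 0 -0.117 0.5;0 0 0 0 0 -0.116 0.5;0 0 0 0 0 0 0.5'; python3 -c "
from h import *
s=state();print(R.from_quat(s['tool_rot'][[1,2,3,0]]).as_matrix().round(4),s['joint_pos'],s['gripper_width'])"
```

```text
time: 0.52
tool_pos: [0.2811, 0.5579, 0.2306]
tool_rot: [0.0, 0.706, 0.708, -0.001]
contact_force: [0.3, 0.3, 0.6]
gripper_width: 0.499
[[-2.e-03  1.e+00 -6.e-04]
 [ 1.e+00  2.e-03 -9.e-04]
 [-9.e-04 -6.e-04 -1.e+00]] [ 9.85004524e-01  5.30590820e-02  1.61364661e+00  1.26894436e-05
  1.47599773e+00 -5.87815816e-01] 0.49888199717956927
```

```bash
python3 -m inch '-.0185 .027 .01 0 0 0 .5;-.0185 .027 .01 0 0 0 .5;-.0185 .027 .01 0 0 0 .5;-.0185 .027 .01 0 0 0 .5;-.0185 .027 .01 0 0 0 .5;-.0185 .027 .01 0 0 0 .5;-.0185 .027 .01 0 0 0 .5;-.0185 .0266 .01 0 0 0 .5;0 0 0 0 0 0 .5;0 0 0 0 0 0 .5'; python3 -c "
from h import *
for n in ('side','top'): cv2.imwrite(f'pics/{n}1.png',grab_frame(n))
i=cv2.imread('pics/side1.png');j=cv2.imread('pics/top1.png')
cv2.imwrite('pics/z2.png',np.hstack([cv2.resize(i[60:200,100:240],(400,400)),cv2.resize(j[170:310,60:200],(400,400))]))
print(proj('side',state()['tool_pos']),proj('top',state()['tool_pos']))"
```

```text
time: 1.35
tool_pos: [0.4973, 0.4087, 0.1498]
tool_rot: [-0.0, 0.709, 0.705, -0.001]
contact_force: [-0.1, -0.3, -0.2]
gripper_width: 0.503
[[163.13915388 103.51971054]] [[ 91.66119413 240.96018877]]
```

View pics/z2.png

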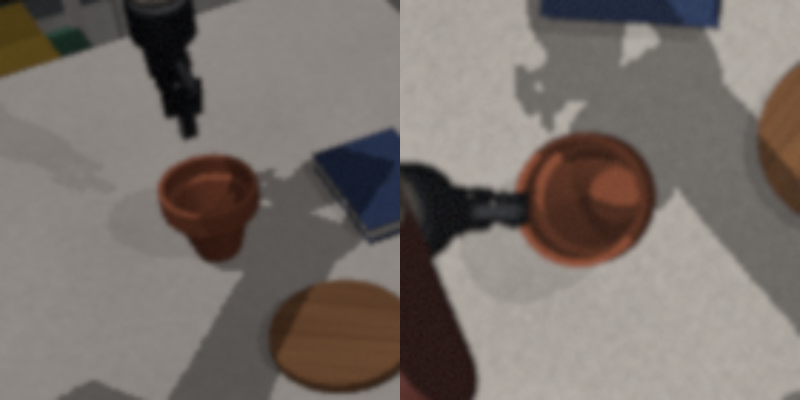

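The gripper is over the +y wall of the left pot. The fingertip at about (185,130) in the side crop agrees with the projected TCP.

```bash
python3 -m inch '0 0 .02 0 0 0 .5;0 0 .02 0 0 0 .5;0 0 .012 0 0 0 .5;0 0 .012 0 0 0 .5;0 0 .01 0 0 0 .5;0 0 0 0 0 0 .5;0 0 0 0 0 0 .6;0 0 0 0 0 0 .68;0 0 0 0 0 0 .74'; python3 -m inch '0 0 0 0 0 0 .79;0 0 0 0 0 0 .82;0 0 0 0 0 0 .85'
```

```text
time: 2.2
tool_pos: [0.4976, 0.4107, 0.0787]
tool_rot: [0.0, 0.707, 0.707, 0.001]
contact_force: [-0.1, 0.1, 0.8]
gripper_width: 0.259
time: 2.45
tool_pos: [0.4972, 0.4103, 0.0779]
tool_rot: [0.0, 0.707, 0.707, 0.0]
contact_force: [-0.1, -0.4, -0.0]
gripper_width: 0.152
```

```bash
python3 -m inch '0 0 0 0 0 0 .87;0 0 0 0 0 0 .89;0 0 0 0 0 0 .91;0 0 0 0 0 0 .93;0 0 0 0 0 0 .96;0 0 0 0 0 0 1;0 0 0 0 0 0 1;0 0 0 0 0 0 1'
```

```text
time: 3.12
tool_pos: [0.4967, 0.4105, 0.0776]
tool_rot: [-0.0, 0.707, 0.707, 0.0]
contact_force: [-3.2, 1.5, 4.4]
gripper_width: 0.079
```

```bash
python3 -m inch '0 0 -.004 0 0 0 1;0 0 -.008 0 0 0 1;0 0 -.02 0 0 0 1;0 0 -.02 0 0 0 1;0 0 -.02 0 0 0 1;0 0 -.01 0 0 0 1;0 0 0 0 0 0 1;0 0 0 0 0 0 1'; cat > look.py <<'E'
import sys
from h import *
k,su,sv,tu,tv=sys.argv[1],*map(int,sys.argv[2:6])
w=int(sys.argv[6]) if len(sys.argv)>6 else 70
o=[]
for n,u,v in(("side",su,sv),("top",tu,tv)):
    i=grab_frame(n); cv2.imwrite(f"pics/{n}{k}.png",i)
    i=cv2.copyMakeBorder(i,w,w,w,w,cv2.BORDER_CONSTANT); o.append(cv2.resize(i[v:v+2*w,u:u+2*w],(400,400),interpolation=cv2.INTER_CUBIC))
cv2.imwrite(f"pics/z{k}.png",np.hstack(o))
E
python3 look.py 3 170 120 120 240
```

```text
time: 3.78
tool_pos: [0.4971, 0.4099, 0.1592]
tool_rot: [0.0, 0.707, 0.707, 0.0]
contact_force: [0.0, 0.1, -3.9]
gripper_width: 0.075
```

View pics/z3.png

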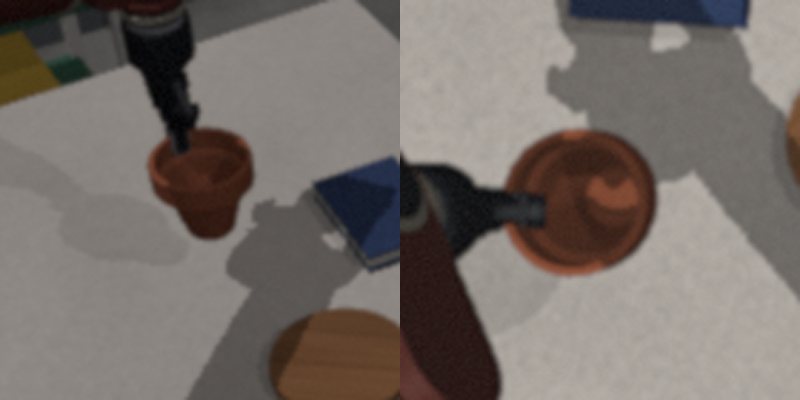

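```bash
cat > meas.py <<'E'
import sys
from h import *
k,z=sys.argv[1],float(sys.argv[2]); x,y=map(float,sys.argv[3:5])
for n in("side","top"):
    img=cv2.imread(f"pics/{n}{k}.png"); p=proj(n,[x,y,z])[0]
    c=min(blobs(img),key=lambda c:np.hypot(*(c.mean(0)-p)))
    P=cast(n,c,z)[:,:2]; o=cam(n)[3][:2]; m=P.mean(0); d=(m-o)/np.linalg.norm(m-o); q=(P-m)@d>0
    P=P[q]; P=P[np.abs(np.hypot(*(P-m).T)-.058)<.012]
    a,b=fitc(P),fitc(P,.0577)
    print(n,p.round(),c.mean(0).round(),"free",a[0].round(4),round(a[1],4),"fixed",b[0].round(4),round(b[1],4))
E
python3 meas.py 3 .181 .497 .354; for i in 0 1; do echo; done; python3 meas.py 0 .1 .497 .354;python3 meas.py 0 .1 .447 -.364;python3 meas.py 0 .11 .541 -.14
```

```text
side [169. 105.] [170. 112.] free [0.4897 0.3279 0.0559] 0.0071 fixed [0.4883 0.3256] 0.0069
top [110. 242.] [111. 241.] free [0.499  0.3518 0.0564] 0.0021 fixed [0.4991 0.3501] 0.0021


side [172. 124.] [173. 131.] free [0.4933 0.3455 0.0561] 0.0007 fixed [0.4944 0.3483] 0.0018
top [123. 240.] [124. 239.] free [0.4976 0.354  0.0576] 0.0011 fixed [0.4976 0.3538] 0.0011
side [276. 290.] [276. 294.] free [ 0.4465 -0.3656  0.0573] 0.0007 fixed [ 0.4462 -0.366 ] 0.0007
top [412. 262.] [410. 261.] free [ 0.4489 -0.3628  0.0566] 0.0007 fixed [ 0.4492 -0.3614] 0.0008
side [260. 213.] [260. 216.] free [ 0.5399 -0.1423  0.0572] 0.0009 fixed [ 0.5396 -0.1428] 0.0009
top [320. 223.] [320. 222.] free [ 0.5432 -0.1387  0.0571] 0.0007 fixed [ 0.5432 -0.138 ] 0.0007
```

```bash
python3 -m inch '-.015 .004 0 0 0 0 1;-.03 .0073 0 0 0 0 1;-.03 .0073 0 0 0 0 1;-.03 .0073 0 0 0 0 1;-.03 .0073 0 0 0 0 1;-.03 .0073 0 0 0 0 1;-.03 .0073 0 0 0 0 1;-.028 .0067 0 0 0 0 1;0 0 0.01 0 0 0 1;0 0 0.015 0 0 0 1'; python3 -m inch '0 0 0.015 0 0 0 1;0 0 0.007 0 0 0 1;0 0 0 0 0 0 1'; python3 look.py 4 218 165 216 218
```

```text
time: 4.72
tool_pos: [0.5525, 0.185, 0.1346]
tool_rot: [0.001, 0.708, 0.706, 0.001]
contact_force: [0.3, -0.3, -3.5]
gripper_width: 0.079
time: 4.97
tool_pos: [0.5489, 0.1864, 0.1085]
tool_rot: [-0.002, 0.707, 0.707, -0.003]
contact_force: [-0.3, -0.5, -4.2]
gripper_width: 0.075
```

View pics/z4.png

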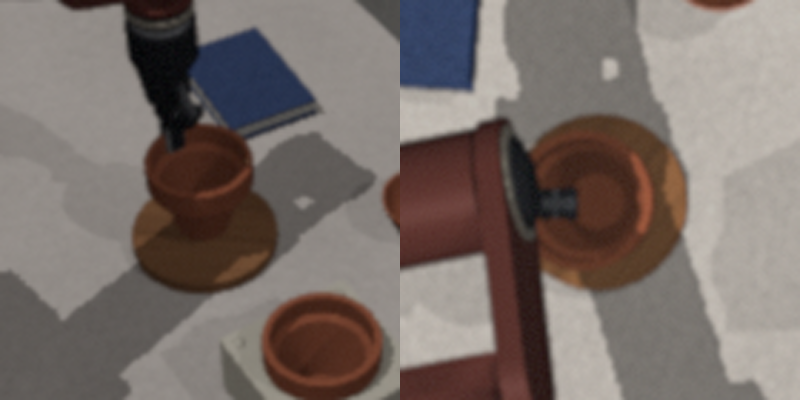

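```bash
python3 -m inch '0 0 0.004 0 0 0 1;0 0 0.003 0 0 0 1;0 0 0.002 0 0 0 1;0 0 0 0 0 0 1;0 0 0 0 0 0 1;0 0 0 0 0 0 1'
```

```text
time: 5.57
tool_pos: [0.5516, 0.1872, 0.1035]
tool_rot: [0.0, 0.707, 0.707, 0.0]
contact_force: [-0.2, 0.3, -2.8]
gripper_width: 0.075
```

```bash
python3 -m inch '0 0 0.002 0 0 0 1;0 0 0.0015 0 0 0 1;0 0 0.0015 0 0 0 1;0 0 0.001 0 0 0 1;0 0 0 0 0 0 1;0 0 0 0 0 0 1;0 0 0 0 0 0 1'; python3 -m inch '0 0 0.0007 0 0 0 1;0 0 0 0 0 0 1;0 0 0 0 0 0 1'
```

```text
time: 6.15
tool_pos: [0.5515, 0.1872, 0.0973]
tool_rot: [0.0, 0.707, 0.707, 0.0]
contact_force: [-0.5, 0.5, -2.7]
gripper_width: 0.075
time: 6.4
tool_pos: [0.5514, 0.1872, 0.0966]
tool_rot: [-0.0, 0.707, 0.707, -0.0]
contact_force: [-0.3, -0.4, -2.9]
gripper_width: 0.072
```

```bash
python3 -m inch '0 0 0.0007 0 0 0 1;0 0 0 0 0 0 1;0 0 0 0 0 0 1'; python3 -m inch '0 0 0.0007 0 0 0 1;0 0 0 0 0 0 1;0 0 0 0 0 0 1';python3 -m inch '0 0 0.0007 0 0 0 1;0 0 0 0 0 0 1;0 0 0 0 0 0 1'
```

```text
time: 6.65
tool_pos: [0.5516, 0.1873, 0.0961]
tool_rot: [0.0, 0.707, 0.707, 0.0]
contact_force: [-0.1, 1.5, -2.5]
gripper_width: 0.076
time: 6.9
tool_pos: [0.5518, 0.1876, 0.0958]
tool_rot: [0.0, 0.707, 0.707, 0.001]
contact_force: [-0.3, 2.5, 0.7]
gripper_width: 0.077
time: 7.15
tool_pos: [0.5518, 0.1878, 0.0956]
tool_rot: [-0.0, 0.707, 0.707, 0.001]
contact_force: [-3.1, 3.8, 5.3]
gripper_width: 0.075
```

```bash
python3 -m inch '0 0 0 0 0 0 1;0 0 0 0 0 0 .91;0 0 0 0 0 0 .88;0 0 0 0 0 0 .85;0 0 0 0 0 0 .8;0 0 0 0 0 0 .7;0 0 0 0 0 0 .6;0 0 0 0 0 0 .5;0 0 0 0 0 0 .5'; python3 look.py 5 218 165 216 218;python3 meas.py 5 .118 .552 .131
```

```text
time: 7.9
tool_pos: [0.5514, 0.187, 0.0943]
tool_rot: [-0.0, 0.707, 0.707, -0.0]
contact_force: [-0.2, 0.3, 1.7]
gripper_width: 0.499
side [217. 153.] [218. 169.] free [0.5271 0.0792 0.0588] 0.0036 fixed [0.5279 0.0804] 0.0036
top [210. 218.] [216. 220.] free [0.546  0.1086 0.066 ] 0.005 fixed [0.5406 0.1168] 0.0053
```

View pics/z5.png

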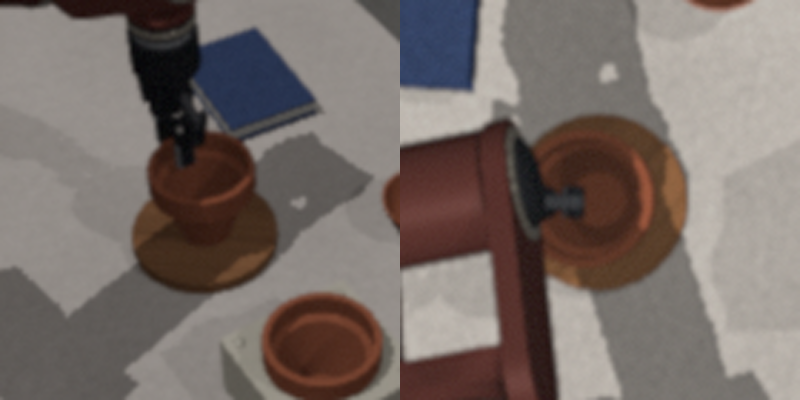

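```bash
python3 -m inch '0 0 -.015 0 0 0 .5;0 0 -.03 0 0 0 .5;0 0 -.035 0 0 0 .5;-.02 -.004 0 0 0 0 .5;-.04 -.008 0 0 0 0 .5;-.04 -.008 0 0 0 0 .5;-.04 -.008 0 0 0 0 .5;-.04 -.008 0 0 0 0 .5;-.04 -.008 0 0 0 0 .5;-.04 -.008 0 0 0 0 .5'; python3 -m inch '-.04 -.009 0 0 0 0 .5;-.04 -.009 0 0 0 0 .5;-.04 -.009 0 0 0 0 .5;-.04 -.009 0 0 0 0 .5;-.04 -.009 0 0 0 0 .5;-.034 -.0065 0 0 0 0 .5;0 0 0 0 0 0 .5;0 0 0 0 0 0 .5;0 0 0 0 0 0 .5'; python3 look.py 6 276 280 405 261;python3 meas.py 6 .118 .552 .131
```

```text
time: 8.83
tool_pos: [0.4988, -0.0745, 0.1748]
tool_rot: [0.0, 0.707, 0.707, 0.0]
contact_force: [0.5, -0.9, -0.7]
gripper_width: 0.499
time: 9.58
tool_pos: [0.4479, -0.3065, 0.1743]
tool_rot: [-0.0, 0.707, 0.707, 0.0]
contact_force: [-0.2, -0.0, -0.6]
gripper_width: 0.5h.py:23: RuntimeWarning: Mean of empty slice.
  x0=[*P[:,:2].mean(0)]+([] if r else [.05])
  ret = um.true_divide(
Traceback (most recent call last):
  File "meas.py", line 9, in <module>
    a,b=fitc(P),fitc(P,.0577)
        ~~~~^^^
  File "h.py", line 25, in fitc
    s=least_squares(g,x0,loss="soft_l1",f_scale=.001); return s.x,np.sqrt(np.mean(s.fun**2))
ValueError: Initial guess is outside of provided bounds
```

View pics/z6.png

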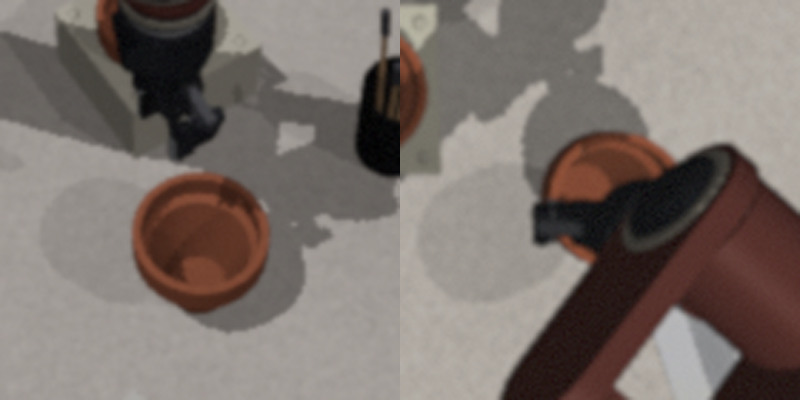

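View pics/top6.png

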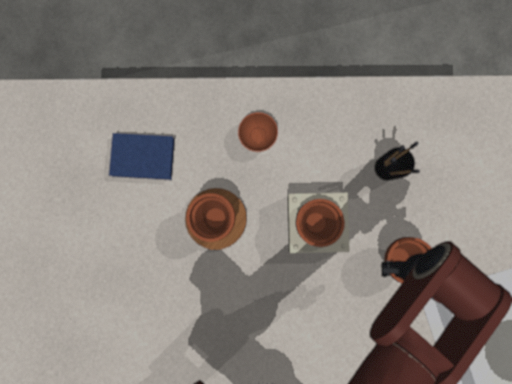

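The first pot stands upright on the bat at about (215,216), and the gripper is over the +y wall of the right pot. Next I grip that wall the same way.

```bash
python3 -m inch '0 0 .03 0 0 0 .5;0 0 .025 0 0 0 .5;0 0 .02 0 0 0 .5;0 0 .012 0 0 0 .5;0 0 .007 0 0 0 .5;0 0 .0027 0 0 0 .5;0 0 0 0 0 0 .6;0 0 0 0 0 0 .68;0 0 0 0 0 0 .74;0 0 0 0 0 0 .79'; python3 -m inch '0 0 0 0 0 0 .82;0 0 0 0 0 0 .85;0 0 0 0 0 0 .87;0 0 0 0 0 0 .89;0 0 0 0 0 0 .91;0 0 0 0 0 0 .93;0 0 0 0 0 0 .96;0 0 0 0 0 0 1;0 0 0 0 0 0 1;0 0 0 0 0 0 1'
```

```text
time: 10.52
tool_pos: [0.4487, -0.3075, 0.0792]
tool_rot: [0.001, 0.707, 0.707, 0.0]
contact_force: [-0.0, 0.0, 0.1]
gripper_width: 0.212
time: 11.35
tool_pos: [0.448, -0.3074, 0.0782]
tool_rot: [0.0, 0.707, 0.707, -0.0]
contact_force: [-3.2, -2.2, 4.0]
gripper_width: 0.07
```

```bash
python3 -m inch '0 0 -.004 0 0 0 1;0 0 -.01 0 0 0 1;0 0 -.025 0 0 0 1;0 0 -.035 0 0 0 1;0 0 -.035 0 0 0 1;0 0 -.03 0 0 0 1;0 0 -.013 0 0 0 1;0 0 0 0 0 0 1;0 0 0 0 0 0 1'; python3 look.py 7 276 270 405 261
```

```text
time: 12.1
tool_pos: [0.4479, -0.3062, 0.2289]
tool_rot: [-0.0, 0.707, 0.707, 0.0]
contact_force: [-0.1, 0.1, -4.1]
gripper_width: 0.067
```

View pics/z7.png

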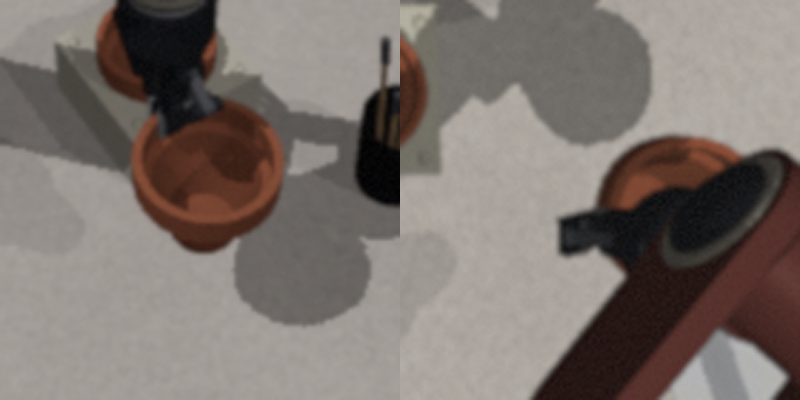

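The second pot hangs level in the jaws and is clear of everything. Moving it over the bat.

```bash
python3 -m inch '.015 .003 0 0 0 0 1;.03 .0063 0 0 0 0 1;.04 .0084 0 0 0 0 1;.04 .0084 0 0 0 0 1;.04 .0084 0 0 0 0 1;.04 .0084 0 0 0 0 1;.04 .0084 0 0 0 0 1;.04 .0084 0 0 0 0 1;.04 .0084 0 0 0 0 1;.04 .0084 0 0 0 0 1'; python3 -m inch '.04 .0084 0 0 0 0 1;.04 .0084 0 0 0 0 1;.03 .0063 0 0 0 0 1;.0184 .0044 0 0 0 0 1;0 0 0 0 0 0 1;0 0 0 0 0 0 1;0 0 0 0 0 0 1;0 0 0 0 0 0 1'; python3 look.py 8 218 145 212 218
```

```text
time: 13.03
tool_pos: [0.5231, 0.061, 0.2274]
tool_rot: [-0.002, 0.707, 0.707, -0.001]
contact_force: [1.0, -0.8, -2.9]
gripper_width: 0.07
time: 13.7
tool_pos: [0.5513, 0.1858, 0.2287]
tool_rot: [-0.0, 0.707, 0.707, -0.001]
contact_force: [-0.4, 0.6, -4.2]
gripper_width: 0.066
```

View pics/z8.png

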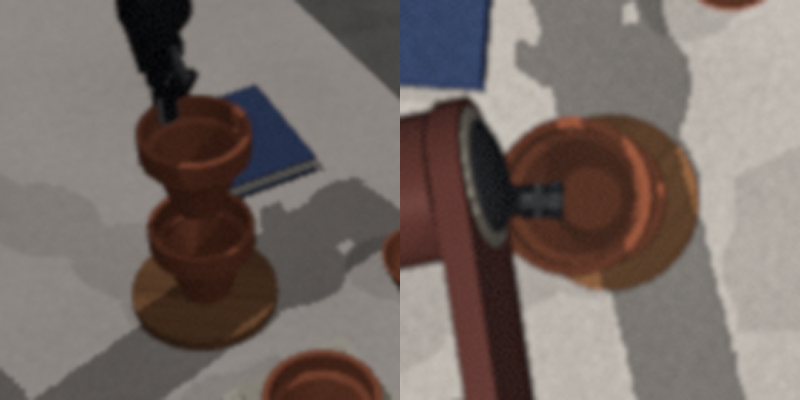

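```bash
cat > m2.py <<'E'
import sys
from h import *
k,z,x,y=sys.argv[1],*map(float,sys.argv[2:5]); s=set(sys.argv[5:]) 
for n in("side","top"):
    img=cv2.imread(f"pics/{n}{k}.png"); p=proj(n,[x,y,z])[0]
    h=cv2.cvtColor(img,cv2.COLOR_BGR2HSV).astype(int)
    m=(((h[...,0]<=10)|(h[...,0]>170))&(h[...,1]>90)&(h[...,2]>35)).astype(np.uint8)*255
    m=cv2.medianBlur(m,3)
    cs=[c[:,0,:]+0. for c in cv2.findContours(m,0,cv2.CHAIN_APPROX_NONE)[0] if cv2.contourArea(c)>300]
    c=min(cs,key=lambda c:np.hypot(*(c.mean(0)-p)))
    P=cast(n,c,z)[:,:2]; o=cam(n)[3][:2]; m0=np.array([x,y]); d=(m0-o)/np.linalg.norm(m0-o)
    r=P-m0; P=P[(r@d>-.01)&(np.abs(np.hypot(*r.T)-.058)<.012)]
    a,b=fitc(P),fitc(P,.0577)
    print(n,len(P),"free",a[0].round(4),round(a[1],4),"fixed",b[0].round(4),round(b[1],4))
E
python3 m2.py 6 .118 .552 .131; python3 m2.py 8 .2505 .552 .131;python3 m2.py 0 .1 .497 .354;python3 m2.py 3 .181 .497 .354
python3 - <<'E'
import cv2
i=cv2.imread("pics/top6.png");h=cv2.cvtColor(i,cv2.COLOR_BGR2HSV)
print(h[218,180:252,0],h[218,180:252,1])
E
```

```text
side 42 free [0.5519 0.124  0.0572] 0.0013 fixed [0.5517 0.1235] 0.0013
top 85 free [0.5549 0.1276 0.0579] 0.0053 fixed [0.5549 0.1278] 0.0053
side 42 free [0.4958 0.3542 0.0566] 0.0012 fixed [0.4954 0.353 ] 0.0013
top 73 free [0.4978 0.354  0.0585] 0.001 fixed [0.4977 0.355 ] 0.001
side 39 free [0.497  0.3508 0.0565] 0.002 fixed [0.4965 0.3491] 0.0021
top 73 free [0.4991 0.3523 0.0565] 0.002 fixed [0.4992 0.3506] 0.002
[16 18 16 15 16 12 10  9  8  9  8  8  8  8  8  8  8  8 10  9  9  8  9  9
  7  8  8  8  8  9  8  9  8  9  8  8  8  9  9  9  9  8  8  8  9  9  8  8
  9  8  8  9  8  8  9 12 13 13 13 13 13 13 13 13 13 13 12 16 16 18 16 15] [ 17  19  17  22  33  76 131 155 152 153 147 149 151 153 147 146 151 143
 154 155 154 150 141 150 148 151 141 148 149 153 153 153 151 151 150 156
 156 155 153 153 150 154 156 151 153 152 147 142 144 157 151 153 147 151
 152 143 139 140 138 137 138 140 135 138 143 129  67  24  19  19  19  20]h.py:23: RuntimeWarning: Mean of empty slice.
  x0=[*P[:,:2].mean(0)]+([] if r else [.05])
  ret = um.true_divide(
Traceback (most recent call last):
  File "m2.py", line 13, in <module>
    a,b=fitc(P),fitc(P,.0577)
        ~~~~^^^
  File "h.py", line 25, in fitc
    s=least_squares(g,x0,loss="soft_l1",f_scale=.001); return s.x,np.sqrt(np.mean(s.fun**2))
ValueError: Initial guess is outside of provided bounds
```

```bash
python3 - <<'E'
from h import *
a=cv2.imread("pics/top6.png")[183:253,175:255]; b=cv2.imread("pics/top8.png")[183:253,165:245]; c=cv2.imread("pics/side6.png")[120:210,175:265];d=cv2.imread("pics/side8.png")[90:210,165:265]
f=lambda i:cv2.convertScaleAbs(cv2.resize(i,(400,300),interpolation=cv2.INTER_CUBIC),alpha=1.6)
cv2.imwrite("pics/z9.png",np.vstack([np.hstack([f(a),f(b)]),np.hstack([f(c),f(d)])]))
E
```

```text
(no output)
```

View pics/z9.png

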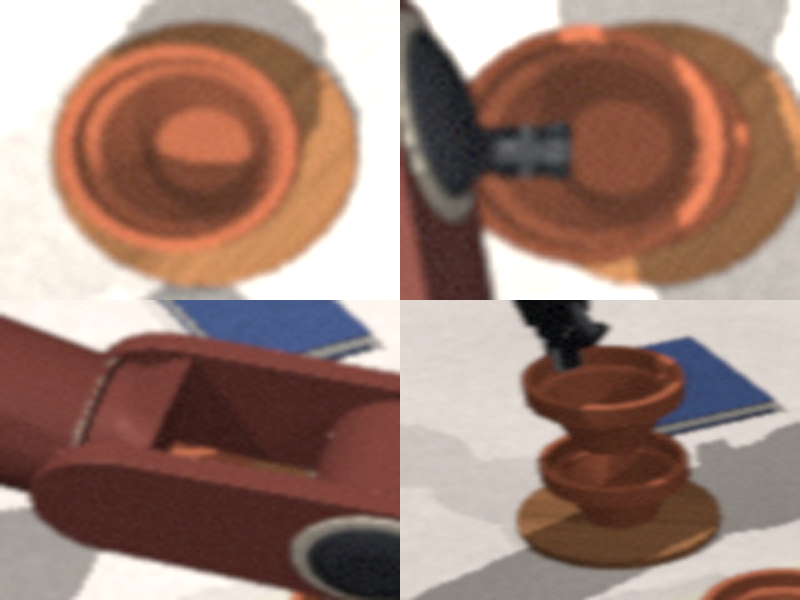

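```bash
python3 - <<'E'
from h import *
for c,zt in(((.5515,.131),.118),((.5515,.131),.2507)):
    t=np.linspace(0,6.283,361); 
    for n in("side","top"):
        q=proj(n,np.c_[c[0]+.06*np.cos(t),c[1]+.06*np.sin(t),0*t+zt]); print(zt,n,q.min(0).round(1),q.max(0).round(1),((q.min(0)+q.max(0))/2).round(1))
E
```

```text
0.118 side [198.2 140.1] [236.5 166.4] [217.3 153.2]
0.118 top [186.1 194. ] [234.6 242.8] [210.3 218.4]
0.2507 side [193.6 107. ] [234.7 133.2] [214.2 120.1]
0.2507 top [172.9 189.8] [229.1 246.4] [201.  218.1]
```

```bash
python3 -m inch '0 0 0.01 0 0 0 1;0 0 0.02 0 0 0 1;0 0 0.02 0 0 0 1;0 0 0.015 0 0 0 1;0 0 0.01 0 0 0 1;0 0 0.0037 0 0 0 1;0 0 0 0 0 0 1;0 0 0 0 0 0 1;0 0 0 0 0 0 1'; python3 look.py 10 218 155 212 218 45
```

```text
time: 14.55
tool_pos: [0.5529, 0.1867, 0.1526]
tool_rot: [0.001, 0.707, 0.707, 0.001]
contact_force: [0.0, 0.3, -2.8]
gripper_width: 0.064
```

View pics/z10.png

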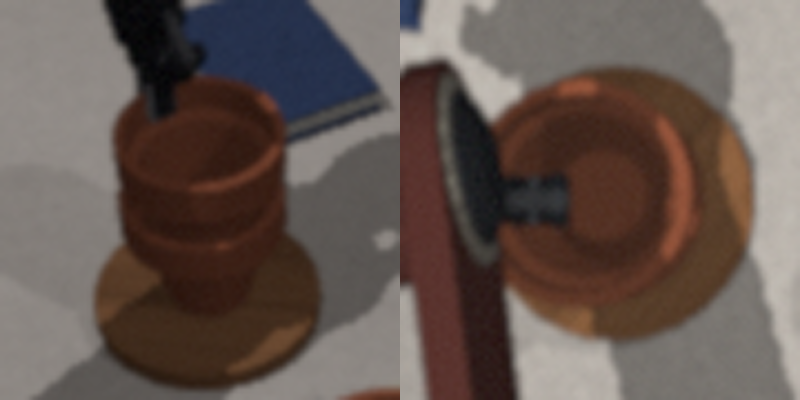

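```bash
python3 -m inch '0 0 0.005 0 0 0 1;0 0 0.005 0 0 0 1;0 0 0.003 0 0 0 1;0 0 0.002 0 0 0 1;0 0 0 0 0 0 1;0 0 0 0 0 0 1;0 0 0 0 0 0 1'; python3 -m inch '0 0 0.002 0 0 0 1;0 0 0.0015 0 0 0 1;0 0 0.001 0 0 0 1;0 0 0 0 0 0 1;0 0 0 0 0 0 1;0 0 0 0 0 0 1'
```

```text
time: 15.23
tool_pos: [0.552, 0.1866, 0.1362]
tool_rot: [0.0, 0.707, 0.707, 0.0]
contact_force: [-0.1, 1.3, -3.9]
gripper_width: 0.068
time: 15.73
tool_pos: [0.552, 0.1866, 0.1317]
tool_rot: [0.0, 0.707, 0.707, 0.0]
contact_force: [-0.0, 0.1, -2.6]
gripper_width: 0.066
```

```bash
python3 -m inch '0 0 0.0015 0 0 0 1;0 0 0.001 0 0 0 1;0 0 0 0 0 0 1;0 0 0 0 0 0 1;0 0 0 0 0 0 1'; python3 -m inch '0 0 0.001 0 0 0 1;0 0 0 0 0 0 1;0 0 0 0 0 0 1'; python3 -m inch '0 0 0.0007 0 0 0 1;0 0 0 0 0 0 1;0 0 0 0 0 0 1'; python3 -m inch '0 0 0.0007 0 0 0 1;0 0 0 0 0 0 1;0 0 0 0 0 0 1'
```

```text
time: 16.15
tool_pos: [0.5519, 0.1866, 0.1291]
tool_rot: [0.0, 0.707, 0.707, -0.0]
contact_force: [-0.8, 1.1, -3.4]
gripper_width: 0.067
time: 16.4
tool_pos: [0.5519, 0.1865, 0.128]
tool_rot: [-0.0, 0.707, 0.707, -0.0]
contact_force: [0.0, -0.9, -2.9]
gripper_width: 0.069
time: 16.65
tool_pos: [0.5519, 0.1865, 0.1274]
tool_rot: [0.0, 0.707, 0.707, -0.0]
contact_force: [0.5, 0.6, -2.8]
gripper_width: 0.071
time: 16.9
tool_pos: [0.5521, 0.1866, 0.127]
tool_rot: [0.0, 0.707, 0.707, 0.0]
contact_force: [-0.7, 0.3, -2.3]
gripper_width: 0.068
```

```bash
for i in 1; do python3 -m inch '0 0 0.0007 0 0 0 1;0 0 0 0 0 0 1;0 0 0 0 0 0 1'; done; python3 -m inch '0 0 0.0007 0 0 0 1;0 0 0 0 0 0 1;0 0 0 0 0 0 1';python3 -m inch '0 0 0.0005 0 0 0 1;0 0 0 0 0 0 1;0 0 0 0 0 0 1'
```

```text
time: 17.15
tool_pos: [0.5524, 0.1867, 0.1266]
tool_rot: [0.0, 0.707, 0.707, 0.0]
contact_force: [0.6, 0.6, -0.4]
gripper_width: 0.067
time: 17.4
tool_pos: [0.5525, 0.1869, 0.1265]
tool_rot: [0.0, 0.707, 0.707, 0.001]
contact_force: [-2.0, 2.3, 4.8]
gripper_width: 0.065
time: 17.65
tool_pos: [0.5527, 0.187, 0.1264]
tool_rot: [0.0, 0.707, 0.707, 0.001]
contact_force: [-1.6, 2.2, 7.5]
gripper_width: 0.07
```

Contact is at z≈0.1265, against a predicted seat of 0.1262, so the pot is seated. Releasing gently.

```bash
python3 -m inch '0 0 0 0 0 0 .91;0 0 0 0 0 0 .88;0 0 0 0 0 0 .85;0 0 0 0 0 0 .8;0 0 0 0 0 0 .7;0 0 0 0 0 0 .6;0 0 0 0 0 0 .5;0 0 0 0 0 0 .5;0 0 0 0 0 0 .5'; python3 -m inch '0 0 -.01 0 0 0 .5;0 0 -.025 0 0 0 .5;0 0 -.03 0 0 0 .5;-.02 0 -.02 0 0 0 .5;-.04 0 0 0 0 0 .5;-.04 0 0 0 0 0 .5;-.04 0 0 0 0 0 .5;-.04 0 0 0 0 0 .5;-.04 -.003 0 0 0 0 .5;-.04 -.003 0 0 0 0 .5';python3 -m inch '-.012 -.003 0 0 0 0 .5;0 0 0 0 0 0 .5;0 0 0 0 0 0 .5;0 0 0 0 0 0 .5';python3 look.py 11 230 165 260 218 65
```

```text
time: 18.4
tool_pos: [0.5519, 0.1866, 0.1247]
tool_rot: [-0.0, 0.707, 0.707, -0.0]
contact_force: [0.8, -0.0, -0.2]
gripper_width: 0.502
time: 19.23
tool_pos: [0.5458, -0.0753, 0.211]
tool_rot: [0.001, 0.707, 0.707, 0.0]
contact_force: [0.3, -0.7, -1.0]
gripper_width: 0.503
time: 19.57
tool_pos: [0.5432, -0.0844, 0.2102]
tool_rot: [-0.0, 0.707, 0.707, 0.0]
contact_force: [0.1, 1.4, 0.1]
gripper_width: 0.501
```

View pics/z11.png

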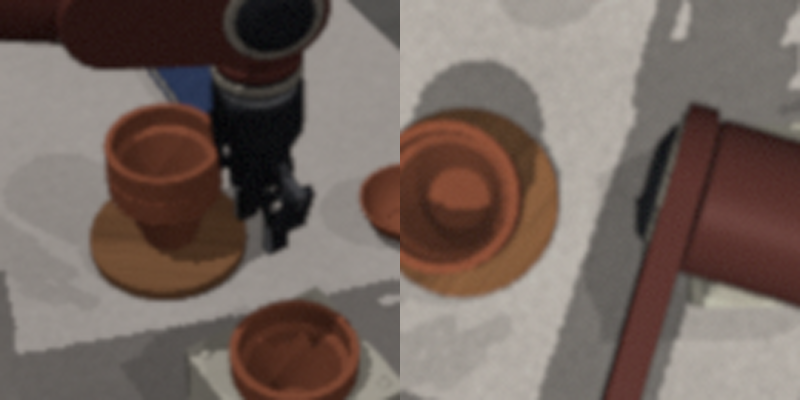

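Two pots are nested squarely. The gripper is over the +y wall of the cast pot, with the fingertip near (270,245) in the side crop. Descending to grip it.

```bash
python3 -m inch '0 -.0015 .02 0 0 0 .5;0 0 .03 0 0 0 .5;0 0 .025 0 0 0 .5;0 0 .02 0 0 0 .5;0 0 .012 0 0 0 .5;0 0 .008 0 0 0 .5;0 0 .005 0 0 0 .5;0 0 .002 0 0 0 .5;0 0 0 0 0 0 .5;0 0 0 0 0 0 .5'; python3 look.py 12 258 210 320 222 45
```

```text
time: 20.5
tool_pos: [0.5424, -0.0856, 0.0891]
tool_rot: [0.001, 0.707, 0.707, 0.001]
contact_force: [-0.3, -0.4, 0.7]
gripper_width: 0.499
```

View pics/z12.png

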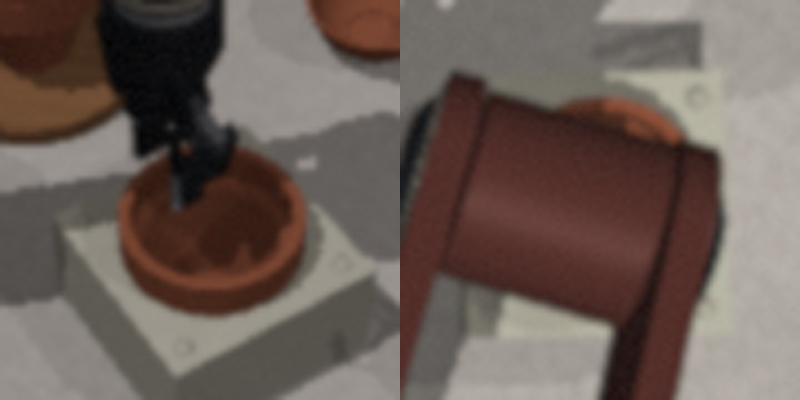

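```bash
python3 -m inch '0 0 0 0 0 0 .6;0 0 0 0 0 0 .68;0 0 0 0 0 0 .74;0 0 0 0 0 0 .79;0 0 0 0 0 0 .82;0 0 0 0 0 0 .84;0 0 0 0 0 0 .86;0 0 0 0 0 0 .86'; python3 -m inch '0 0 0 0 0 0 .87;0 0 0 0 0 0 .88;0 0 0 0 0 0 .89;0 0 0 0 0 0 .9;0 0 0 0 0 0 .91;0 0 0 0 0 0 .91'; python3 -m inch '0 0 0 0 0 0 .93;0 0 0 0 0 0 .96;0 0 0 0 0 0 1;0 0 0 0 0 0 1;0 0 0 0 0 0 1'
```

```text
time: 21.27
tool_pos: [0.5415, -0.0854, 0.0878]
tool_rot: [-0.0, 0.707, 0.707, -0.0]
contact_force: [0.6, 0.0, -0.5]
gripper_width: 0.14
time: 21.77
tool_pos: [0.5413, -0.0853, 0.0878]
tool_rot: [-0.0, 0.707, 0.707, -0.0]
contact_force: [-1.1, 2.6, 1.2]
gripper_width: 0.096
time: 22.18
tool_pos: [0.5413, -0.0856, 0.0879]
tool_rot: [-0.0, 0.707, 0.707, -0.0]
contact_force: [-3.6, -0.2, 2.9]
gripper_width: 0.077
```

```bash
python3 -m inch '0 0 -.002 0 0 0 1;0 0 -.004 0 0 0 1;0 0 -.008 0 0 0 1;0 0 -.015 0 0 0 1;0 0 -.02 0 0 0 1;0 0 0 0 0 0 1'; python3 -m inch '0 0 -.025 0 0 0 1;0 0 -.03 0 0 0 1;0 0 -.03 0 0 0 1;0 0 -.025 0 0 0 1;0 0 -.011 0 0 0 1;0 0 0 0 0 0 1;0 0 0 0 0 0 1'; python3 look.py 13 250 170 310 222 
```

```text
time: 22.68
tool_pos: [0.5442, -0.0863, 0.1414]
tool_rot: [0.004, 0.707, 0.707, 0.002]
contact_force: [0.9, -1.4, -2.3]
gripper_width: 0.078
time: 23.27
tool_pos: [0.5413, -0.0854, 0.2569]
tool_rot: [-0.0, 0.707, 0.707, -0.0]
contact_force: [0.0, -0.3, -3.5]
gripper_width: 0.074
```

View pics/z13.png

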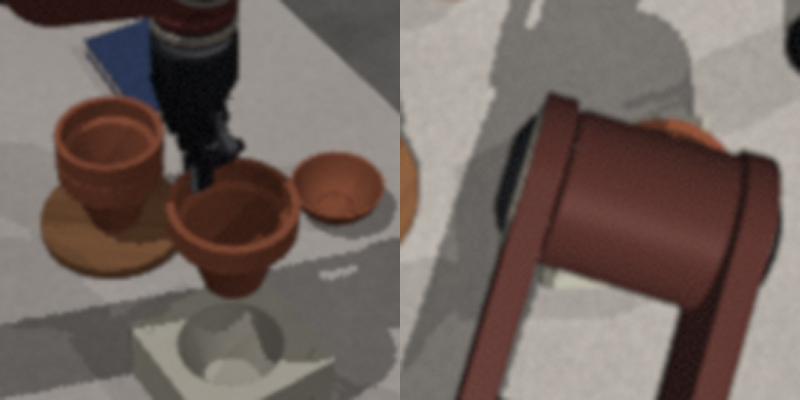

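The cast pot is out of the mould, level and clear. Moving it over the stack.

```bash
python3 -m inch '.015 .0006 0 0 0 0 1;.03 .001 0 0 0 0 1;.04 .0015 0 0 0 0 1;.04 .0015 0 0 0 0 1;.04 .0015 0 0 0 0 1;.04 .0015 0 0 0 0 1;.035 .0015 0 0 0 0 1;.022 .001 0 0 0 0 1;.01 .0005 0 0 0 0 1;0 0 0 0 0 0 1'; python3 -m inch '0 0 0 0 0 0 1;0 0 0 0 0 0 1;0 0 0 0 0 0 1'; python3 look.py 14 216 130 206 218 55
```

```text
time: 24.2
tool_pos: [0.551, 0.1883, 0.2552]
tool_rot: [-0.001, 0.706, 0.708, -0.002]
contact_force: [0.3, -0.5, -2.8]
gripper_width: 0.076
time: 24.45
tool_pos: [0.5521, 0.1851, 0.2573]
tool_rot: [-0.0, 0.708, 0.706, -0.0]
contact_force: [0.2, -0.9, -3.9]
gripper_width: 0.075
```

View pics/z14.png

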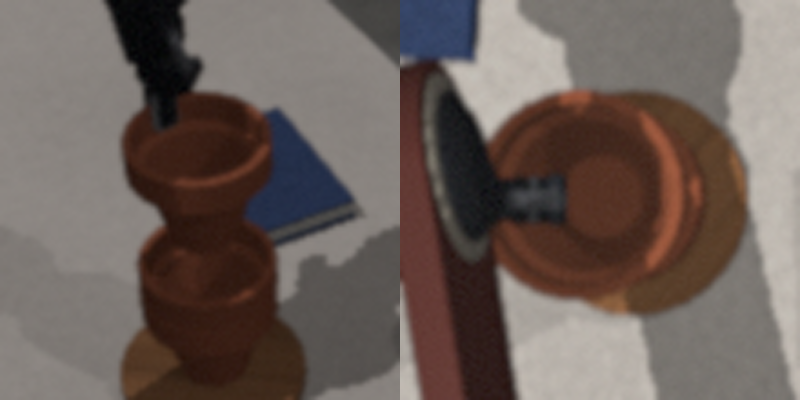

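```bash
python3 -m inch '0 0 0.01 0 0 0 1;0 0 0.02 0 0 0 1;0 0 0.02 0 0 0 1;0 0 0.015 0 0 0 1;0 0 0.008 0 0 0 1;0 0 0.004 0 0 0 1;0 0 0 0 0 0 1;0 0 0 0 0 0 1;0 0 0 0 0 0 1'; python3 look.py 15 216 140 208 218 45
```

```text
time: 25.3
tool_pos: [0.5529, 0.1867, 0.1824]
tool_rot: [0.001, 0.707, 0.707, 0.001]
contact_force: [0.7, -0.1, -3.1]
gripper_width: 0.076
```

View pics/z15.png

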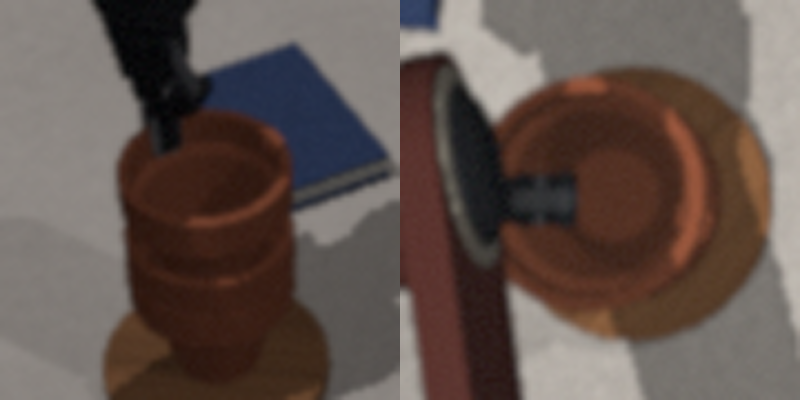

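The cast pot is entering the stack: collars centred at about x=206 (held) and 210 (lower) in the side crop, as expected for the height difference. No side force yet.

```bash
python3 -m inch '0 0 0.005 0 0 0 1;0 0 0.005 0 0 0 1;0 0 0.003 0 0 0 1;0 0 0.002 0 0 0 1;0 0 0 0 0 0 1;0 0 0 0 0 0 1;0 0 0 0 0 0 1'; python3 -m inch '0 0 0.002 0 0 0 1;0 0 0.0015 0 0 0 1;0 0 0.001 0 0 0 1;0 0 0 0 0 0 1;0 0 0 0 0 0 1;0 0 0 0 0 0 1'
```

```text
time: 25.98
tool_pos: [0.5521, 0.1866, 0.1659]
tool_rot: [0.0, 0.707, 0.707, 0.0]
contact_force: [0.6, -0.2, -3.7]
gripper_width: 0.079
time: 26.48
tool_pos: [0.5521, 0.1866, 0.1613]
tool_rot: [0.0, 0.707, 0.707, 0.0]
contact_force: [-0.1, -0.6, -2.8]
gripper_width: 0.074
```

```bash
python3 -m inch '0 0 0.0015 0 0 0 1;0 0 0.001 0 0 0 1;0 0 0 0 0 0 1;0 0 0 0 0 0 1;0 0 0 0 0 0 1'; python3 -m inch '0 0 0.001 0 0 0 1;0 0 0 0 0 0 1;0 0 0 0 0 0 1'; python3 -m inch '0 0 0.0007 0 0 0 1;0 0 0 0 0 0 1;0 0 0 0 0 0 1'; python3 -m inch '0 0 0.0007 0 0 0 1;0 0 0 0 0 0 1;0 0 0 0 0 0 1'
```

```text
time: 26.9
tool_pos: [0.552, 0.1866, 0.1588]
tool_rot: [0.0, 0.707, 0.707, -0.0]
contact_force: [0.8, 0.4, -3.4]
gripper_width: 0.075
time: 27.15
tool_pos: [0.552, 0.1866, 0.1577]
tool_rot: [-0.0, 0.707, 0.707, -0.0]
contact_force: [-0.2, 0.3, -4.0]
gripper_width: 0.08
time: 27.4
tool_pos: [0.552, 0.1866, 0.157]
tool_rot: [-0.0, 0.707, 0.707, -0.0]
contact_force: [-0.5, -0.0, -3.9]
gripper_width: 0.08
time: 27.65
tool_pos: [0.5522, 0.1866, 0.1566]
tool_rot: [0.0, 0.707, 0.707, 0.0]
contact_force: [0.2, 1.0, -3.6]
gripper_width: 0.075
```

```bash
python3 -m inch '0 0 0.0006 0 0 0 1;0 0 0 0 0 0 1;0 0 0 0 0 0 1'; python3 -m inch '0 0 0.0006 0 0 0 1;0 0 0 0 0 0 1;0 0 0 0 0 0 1';python3 -m inch '0 0 0.0006 0 0 0 1;0 0 0 0 0 0 1;0 0 0 0 0 0 1'
```

```text
time: 27.9
tool_pos: [0.5522, 0.1866, 0.156]
tool_rot: [0.0, 0.707, 0.707, 0.0]
contact_force: [-1.1, 0.1, -2.7]
gripper_width: 0.074
time: 28.15
tool_pos: [0.5523, 0.1867, 0.1559]
tool_rot: [0.0, 0.707, 0.707, 0.0]
contact_force: [-1.3, 1.3, 2.2]
gripper_width: 0.079
time: 28.4
tool_pos: [0.5525, 0.1868, 0.1559]
tool_rot: [0.0, 0.707, 0.707, 0.001]
contact_force: [-2.2, 1.0, 4.9]
gripper_width: 0.072
```

The pot is seated at z=0.156, as predicted. Releasing and retreating.

```bash
python3 -m inch '0 0 0 0 0 0 .91;0 0 0 0 0 0 .88;0 0 0 0 0 0 .85;0 0 0 0 0 0 .8;0 0 0 0 0 0 .7;0 0 0 0 0 0 .6;0 0 0 0 0 0 .5;0 0 0 0 0 0 .5;0 0 0 0 0 0 .5'; python3 -m inch '0 0 -.01 0 0 0 .5;0 0 -.025 0 0 0 .5;0 0 -.03 0 0 0 .5;.01 -.01 -.02 0 0 0 .5;.03 -.02 0 0 0 0 .5;.03 -.02 0 0 0 0 .5;.03 -.02 0 0 0 0 .5;.03 -.02 0 0 0 0 .5;.03 -.02 0 0 0 0 .5;.03 -.02 0 0 0 0 .5';python3 -m inch '.03 -.01 0 0 0 0 .5;.03 -.01 0 0 0 0 .5;0 0 0 0 0 0 .5;0 0 0 0 0 0 .5';python3 look.py 16 218 155 212 218 55
```

```text
time: 29.15
tool_pos: [0.552, 0.1865, 0.1545]
tool_rot: [0.0, 0.707, 0.707, -0.0]
contact_force: [-0.1, -0.3, -0.3]
gripper_width: 0.502
time: 29.98
tool_pos: [0.421, 0.3779, 0.2408]
tool_rot: [0.0, 0.707, 0.707, 0.001]
contact_force: [-0.0, -0.5, 0.2]
gripper_width: 0.5
time: 30.32
tool_pos: [0.4013, 0.4378, 0.2403]
tool_rot: [0.0, 0.706, 0.708, 0.0]
contact_force: [-1.0, -0.5, -1.1]
gripper_width: 0.501
```

View pics/z16.png

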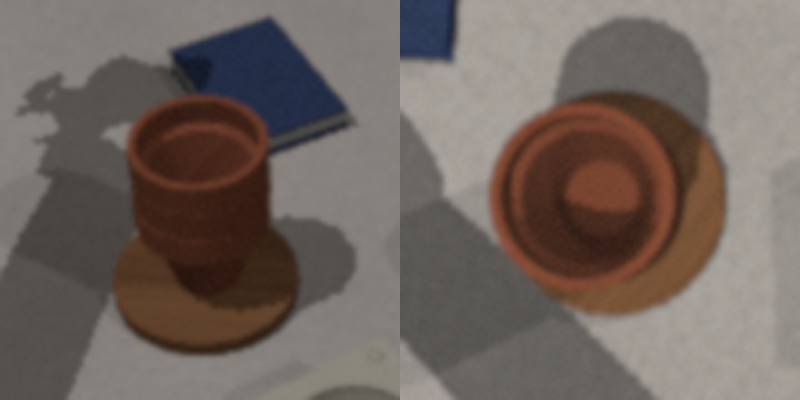

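View pics/top16.png

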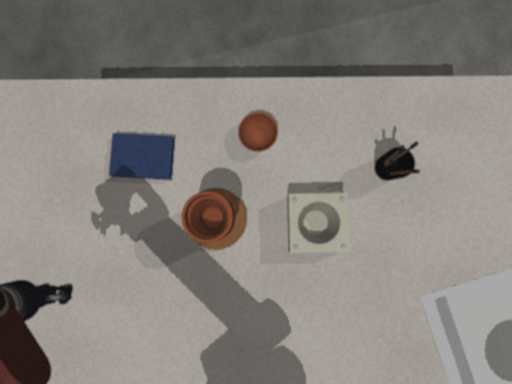

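```bash
python3 m2.py 16 .178 .553 .13; python3 - <<'E'
from h import *
for n in("side","top"):
    a=cv2.imread(f"pics/{n}0.png").astype(int);b=cv2.imread(f"pics/{n}16.png").astype(int)
    for nm,p in(("bowl",(.79,.016,.02)),("book",(.71,.31,.026)),("cup",(.70,-.36,.05))):
        u,v=proj(n,p)[0].astype(int); print(n,nm,abs(a-b)[v-25:v+25,u-25:u+25].mean().round(1))
job_done()
E
```

```text
side 50 free [0.554  0.1303 0.0573] 0.0012 fixed [0.5538 0.1299] 0.0012
top 80 free [0.555  0.1284 0.0597] 0.0009 fixed [0.5548 0.1308] 0.0015
side bowl 2.6
side book 19.6
side cup 2.5
top bowl 4.3
top book 7.3
top cup 4.3
the job is handed in; nothing more can be done
```

All three pots are now one upright, fully nested stack on the bat, and I handed the job in at about 30 s on the robot clock. The left pot went down first, the right pot nested into it, and the cast pot came out of the mould and went on top.

- **Handling:** Each pot was held by its collar wall and lowered the last few millimetres in sub-millimetre steps. I let go only after the wrist force showed it had landed, at about 5–8 N.
- **Seating:** Both nested pots made contact within 0.5 mm of the height predicted for full seating.
- **Position:** The top rim measured (0.554, 0.130) from the side camera and (0.555, 0.128–0.131) from the top one. The bat centre is about (0.551, 0.130), so the stack is within about 4 mm of the middle. The two cameras disagreed by about 2–4 mm on some early measurements, which limits that figure.
- **Bystanders:** The bowl and cup areas look unchanged from the first pictures. The book area differed more, most clearly in the side view. By eye that is the arm's and gripper's shadow falling on it. The book sits in the same place in the top view, and the arm never went near it.
- **Failed checks:** One rim fit while the first pot was still being held mixed it up with the bat. A later fit found no pot because the arm or the lower pot was in the way. For those two I compared the edges in the pictures instead.

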